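# Lock the stock case: hasp over, shackle in, press until it clicks

### The job

Lock the metal stock case: fold the hasp down flat over the lock, then take the larger of the two shackles out of its wooden block, set both legs into the lock's bores astride the hasp, and press it down firmly but without ramming until the hidden pawls click and it stays down by itself. Let go, and leave the smaller shackle and everything else on the bench where it is.

Things in the scene. Friction and masses are not known exactly. Their poses are not given: they have to be found in the camera images.
- lock_top (a point): Centre of the top face of the lock, a fixed brass block 40 (x) x 90 (y) x 75 mm high bolted to the front of a low grey steel case (224 mm wide, 75 mm high, 22 to 196 mm behind this point along this point's +x). Two upright round bores, 12 mm across, lie 25 mm to either side of this point along this point's y. z is up.
- bore (a point): Centre of one bore's mouth, 25 mm from lock_top along its +y. Hidden inside are spring pawls and return springs; legs meet them 7 to 25 mm down. Pressing on then takes a force that grows to 12 to 20 N and drops by 5 N or more as the pawls click. The click comes 31 to 49 mm down, different in every lock; a hard stop follows 1.5 mm deeper. Over 36 N of contact force damages the lock.
- hasp_hinge (a point): Hinge axis of the hasp, 30 mm from lock_top along its +x and 5.5 mm higher; it runs along lock_top's y. The hasp is a flat steel strap 54 mm long, 24 mm wide, 5 mm thick. Closed, it lies level across the lock's top between the bores, pointing to lock_top's -x, its upper face 7 mm above the lock's top.
- hasp (a joint): Angle of the hasp, rad: 0 = closed (flat over the lock), pi/2 = standing upright, 1.75 = its stop, leaning back over the case. Starts at 1.0 to 1.6 and stays where it is left (hinge friction 0.05 N m); closed fingertips can push it over and down from its rear (+x) side.
- shackle_grip (a point): Grasp point of the larger shackle: centre of the black plastic sleeve, 14 (x) x 34 (y) x 16 mm (z), on its bow. The shackle is a loose steel U of about 0.22 kg, legs down: 10 mm rods 50 mm apart (at y = +25 and -25 mm in this frame), tips 84 mm below this point. z is up. It starts standing in a wooden block, this point 102 mm above the bench. Half a turn about z changes nothing.
- shackle_tips (a point): Midway between the tips of the larger shackle's legs, 84 mm below shackle_grip. Each tip is a 10 mm long cone, 2 mm wide at its end; 10 to 19 mm above it is a waist for the pawl. They start 22 mm deep in loose holes of a fixed wooden block (50 x 100 x 40 mm high). Let go before the click, the springs push it up 5 mm or more; after it, it stays down 31 to 49 mm and cannot be pulled out.
- small_shackle_grip (a point): the other shackle: same shape but smaller (legs 34 mm apart, 8 mm rod), standing in its own wooden block; it does not fit this lock. Point: centre of its black sleeve, 74 mm above the bench
- screwdriver_grip (a point): a 150 mm screwdriver lying on the bench; point on its handle
- jar: closed glass jar, 60 mm across, 75 mm tall; origin at the centre of its underside
- oil_bottle: white bottle, 48 mm across, 125 mm tall; origin at the centre of its underside
- pot: dark wooden pot, 50 mm across, holding short file stubs, 75 mm tall in all; origin at the centre of its underside
- mandrel: slim steel ring cone standing on its 44 mm foot, 90 mm tall; origin at the centre of its underside
- tin: flat round tin, 56 mm across, 22 mm high, lying on the case's lid; origin at the centre of its underside
Things that resemble listed ones, but are neither listed nor needed, are in the scene too. What is shaped like the part that bears shackle_grip but turquoise is not meant.

How it is judged:
On the way, in this order (a step that is already met when the one before it is completed fails the run):
1. the hasp is folded flat over the lock while the shackle is still out of it (value of joint hasp below 0.08 rad and distance between shackle_grip and lock_top above 0.101 m), for 0.2 s.
2. both legs of the larger shackle stand in the bores, astride the closed hasp (value of joint hasp below 0.08 rad and horizontal distance between shackle_grip and lock_top below 0.006 m and angle between shackle_grip's own z axis and vertical below 0.1 rad and z of shackle_grip in the frame of lock_top below 0.074 m), for 0.05 s.
3. the shackle is pressed home (value of joint hasp below 0.08 rad and horizontal distance between shackle_grip and lock_top below 0.006 m and angle between shackle_grip's own z axis and vertical below 0.1 rad and z of shackle_grip in the frame of lock_top below 0.056 m), for 0.1 s.
At the end, for the whole second after the job is handed in: The hasp lies closed (under 0.08 rad) and the larger shackle, let go, stays latched upright in the lock astride it: sleeve centre under 56 mm above the lock's top, within 6 mm of its centre and 0.1 rad of upright, at rest (all of step 3 and linear speed of shackle below 0.02 m/s); the robot touches nothing.
It fails at once if the shackle is rammed or forced: more than 36 N between shackle and lock (contact force between shackle and case above 36 N).
It fails at once if the smaller shackle or another thing on the bench is moved by more than 30 mm (distance of any of small_shackle_grip, screwdriver_grip, jar, oil_bottle, pot, mandrel, tin from where it was at the start of the episode above 0.03 m).
It also fails if it takes over 64 s, if anything falls off the work surface, if the arm or the gripper's body presses on something with over 40 N, if the wrist force passes 120 N, or if a joint passes its speed limit or range.

### The arm

A 6-joint arm with a two-finger parallel gripper is mounted at the origin on the work surface. World frame = base frame: x ahead of the robot, y to its left, z up, the work surface at z = 0. Lengths are in m, angles in rad, forces in N, time in s.
With the tool pointing down it reaches from about 0.3 to 0.95 m from the base axis. Payload 3.1 kg.
Tool frame: the origin (TCP) lies at the very end of the fingers, on their centre line; the grasp point (between the pads) lies 19 mm behind it (robot.tcp_to_grasp is the distance from the TCP to the grasp point, in m); z points along the fingers, y is the direction in which the jaws open and shut (so a half turn about z gives the same grasp; the last joint's range is limited). The gripper opens to 85 mm and grips with 20 to 120 N. Pads are 22 mm wide; open, the fingers measure 114 mm over their backs; the gripper's body (76 mm by 85 mm) begins 54 mm behind the grasp point. The pads swing forward as they close: fully open they stand 13 mm farther back than shut.
Start: joints at [-1.263, 0.308, 1.634, -0, 1.2, -0.07], TCP at [0.231, -0.581, 0.231] pointing down, gripper open.
Joint ranges: [-3.06, 3.06], [-0.79, 1.96], [0.05, 2.63], [-1.19, 4.34], [0.05, 2.64], [-2.94, 2.94]. Speed limits (rad/s): [2.79, 2.79, 3.14, 3.14, 3.14, 3.14].

### API

Orientations are given as a unit quaternion [x, y, z, w].
In Python, from cell import robot, read_camera, get_calibration, order gives the robot as it stands. The module is installed in compiled form; this text tells all that it offers.
- The arm moves only by the tool drive_tool, never from a script. Its argument "targets" is a list of rows, each a list of 4 numbers: the shift along the tool's x, y, z in mm, then the turn about the tool's z in degrees. In form: [[tx, ty, tz, spin], ...]. A call has 1 to 12 rows; each row is the pose to reach, as a shift and turn from the pose measured when the call began, along the tool's axes at that moment; what a row does not reach only later rows make up. A row lasts 1/10 s, in which the tool goes at most 50 mm and 8.59 degrees, less where a joint would pass 70% of its speed; a pose out of reach is approached as far as the arm can. A call with a gripper value outside its range is refused whole. "claw" is the finger opening in mm, from 0 to 85.4, set as the call begins (left out, the last holds). The fingers move at their own pace and stop on an object; "force" is the grip in N (left out, the last holds). Time passes only in rows, so rows that repeat a pose let the fingers close. It gives the time, the measured TCP pose, the force and the opening at its end, in the units of the state.
- robot.get_state(): the state, without advancing time (a new reading comes with each control period).
- read_camera(name): name is "side" or "top"; returns (picture, depth): 400x640x3 uint8, red, green, blue; 400x640 float32, m along the optical axis (not along the pixel's ray), 0 where there is no reading.
- get_calibration(name): a dict with "fx", "fy", "cx", "cy" (pixels), "T" (4x4, takes a point from camera to world coordinates). Camera axes: x right, y down, z forward; pixel columns grow to the right and rows downward; lengths in m; the calibration is good to about 2 mm. A picture is of the moment at which its call begins. get_calibration takes no time and is no camera call.
- order.sign_off(): hands the job in, once; it reports no verdict.
The state is a dict: "clock": time; "q": joint angles; "joint_vel": joint speeds; "joint_efforts": joint torques, N m; "eef_pos": TCP position; "orientation": TCP orientation; "force": force on the tool from outside, world axes, zero at the start; "moment": the same for the moment, N m; "width": finger opening in m.
Only numpy, scipy, OpenCV 4.12 (cv2) and the standard library are available. Lean on these libraries where they do the work, as an engineer would, in place of code of your own. Each camera call takes 0.05 s, during which the arm holds its last target.

## Working session

There is one attempt and no reset: what is moved stays moved. The work goes in short steps, Python scripts to look and compute and a tool call to move; the robot and the scene stay as the last step left them, time stands still between calls to the robot, and variables do not carry over. Pictures are saved under pics/ and viewed, and the job is handed in when it is done.

Besides the shell and the picture viewer there is one more tool, called after ">>>" by a JSON object that holds its "method" and its "body", one argument or row to a line. drive_tool: Moves the arm, as the interface text tells. Its arguments: {"type":"object","properties":{"targets":{"type":"array","items":{"type":"array","items":{"type":"number"}}},"claw":{"type":"number"},"force":{"type":"number"}},"required":["targets"]}

```bash
mkdir -p pics
python3 - <<'E'
from cell import robot, read_camera, get_calibration
import cv2, numpy as np
for n in("top","side"):
    p,d=read_camera(n); c=get_calibration(n)
    cv2.imwrite(f"pics/{n}0.png",cv2.cvtColor(p,cv2.COLOR_RGB2BGR)); np.save(f"{n}0.npy",d); np.save(f"{n}0rgb.npy",p)
    print(n,{k:np.round(v,4).tolist() for k,v in c.items()},(d==0).mean())
s=robot.get_state();print(s)
E
```

```text
top {'fx': 426.7974, 'fy': 426.7974, 'cx': 319.8981, 'cy': 195.5704, 'T': [[-0.003, -0.9799, 0.1992, 0.2792], [-1.0, 0.0017, -0.0065, -0.0232], [0.006, -0.1993, -0.9799, 1.0733], [0.0, 0.0, 0.0, 1.0]]} 0.00405859375
side {'fx': 405.265, 'fy': 405.265, 'cx': 317.8661, 'cy': 195.0289, 'T': [[-0.9002, -0.276, 0.3367, 0.1608], [-0.4354, 0.5758, -0.692, 0.6588], [-0.0029, -0.7696, -0.6385, 0.7063], [0.0, 0.0, 0.0, 1.0]]} 0.00400390625
{'clock': 0.1, 'q': array([-1.26271691e+00,  3.08933016e-01,  1.63510165e+00,  1.73222804e-05,
        1.19973382e+00, -6.97187825e-02]), 'joint_vel': array([ 1.29770118e-03, -3.84170002e-03, -3.53653687e-03, -2.48673781e-03,
        1.58369366e-03, -8.52880571e-05]), 'joint_efforts': array([-5.42824928e-04, -4.16408443e+01, -2.77644682e+01, -1.04934416e-04,
        4.02674661e-03, -7.58334153e-06]), 'eef_pos': array([ 0.23027839, -0.58019257,  0.23013235]), 'orientation': array([ 9.82211565e-01,  1.87774486e-01, -1.21340921e-04, -1.08116231e-03]), 'force': array([ 0.31273038, -0.35969696, -0.33406429]), 'moment': array([0.03167147, 0.01351592, 0.04550263]), 'width': 0.08492240220497978}
```

View pics/top0.png

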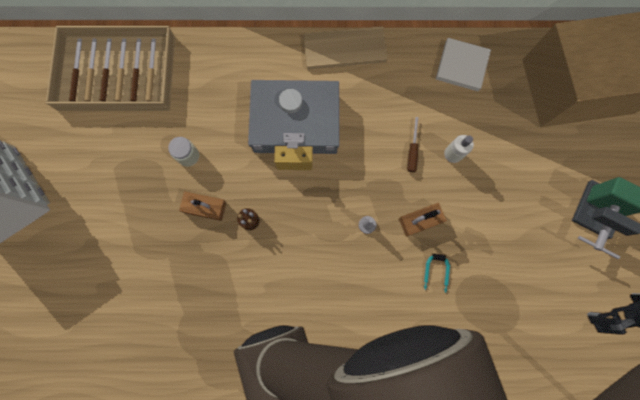

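View pics/side0.png

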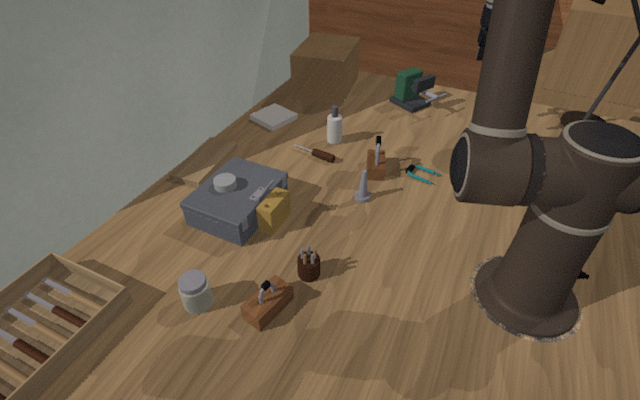

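The top view shows the case at (294,115) with the brass lock at (293,157). The hasp is around (293,140). The possible targets are the shackle in a block at (202,205), the shackle in a block at (425,218), and a turquoise U lying at (438,270), which is not the one meant. I'll crop closer to choose.

```bash
cat > h.py <<'E'
import numpy as np, cv2
from cell import robot, read_camera, get_calibration
def cloud(n,d):
    c=get_calibration(n); v,u=np.mgrid[:400,:640]
    P=np.stack([(u-c['cx'])/c['fx']*d,(v-c['cy'])/c['fy']*d,d],-1)
    W=P@c['T'][:3,:3].T+c['T'][:3,3]; W[d==0]=np.nan; return W
def ray(n,u,v,z):
    c=get_calibration(n); r=c['T'][:3,:3]@np.array([(u-c['cx'])/c['fx'],(v-c['cy'])/c['fy'],1]); o=c['T'][:3,3]
    return o+r*(z-o[2])/r[2]
def proj(n,p):
    c=get_calibration(n); q=np.linalg.inv(c['T'])@np.append(p,1); return c['fx']*q[0]/q[2]+c['cx'],c['fy']*q[1]/q[2]+c['cy']
def crop(p,u0,u1,v0,v1,k): return cv2.cvtColor(cv2.resize(p[v0:v1,u0:u1],None,fx=k,fy=k,interpolation=cv2.INTER_CUBIC),cv2.COLOR_RGB2BGR)
E
python3 - <<'E'
from h import *
t=np.load("top0rgb.npy");s=np.load("side0rgb.npy")
a=np.hstack([crop(t,170,240,180,230,5),crop(t,390,460,190,240,5)])
b=np.hstack([crop(s,235,305,270,330,5),crop(s,345,415,125,185,5)])
cv2.imwrite("pics/c1.png",np.vstack([a,b]))
cv2.imwrite("pics/c2.png",np.vstack([crop(t,245,345,75,175,4)[:, :],]))
cv2.imwrite("pics/c3.png",crop(s,175,300,150,245,6))
for n in("top","side"):
    W=cloud(n,np.load(n+"0.npy")); p=np.load(n+"0rgb.npy")
    for (u0,u1,v0,v1) in ([(170,240,180,230),(390,460,190,240)] if n=="top" else [(235,305,270,330),(350,395,130,185)]):
        w=W[v0:v1,u0:u1];c=p[v0:v1,u0:u1].astype(int)
        m=(c.max(-1)<45)&(w[...,2]>.05)
        print(n,m.sum(),np.nanmean(w[m],0),np.nanmin(w[m],0),np.nanmax(w[m],0),"zmax",np.nanpercentile(w[...,2],99.7))
E
```

```text
top 19 [0.46548997 0.26140963 0.08030753] [0.46130922 0.25569827 0.07822642] [0.46889801 0.2682503  0.08377274] zmax 0.08084112475091869
top 62 [ 0.43121652 -0.28250167  0.10882596] [ 0.42245302 -0.29755472  0.10493511] [ 0.43914519 -0.26776459  0.11228307] zmax 0.11056414237193692
side 56 [0.46527648 0.26359275 0.07736807] [0.46126745 0.25392818 0.06757112] [0.47154092 0.27165128 0.08132293] zmax 0.07990684622044758
side 29 [ 0.43027371 -0.28076366  0.10800164] [ 0.4224384  -0.29880142  0.10214388] [ 0.44020299 -0.26427267  0.1107581 ] zmax 0.1089456234902997
```

View pics/c1.png

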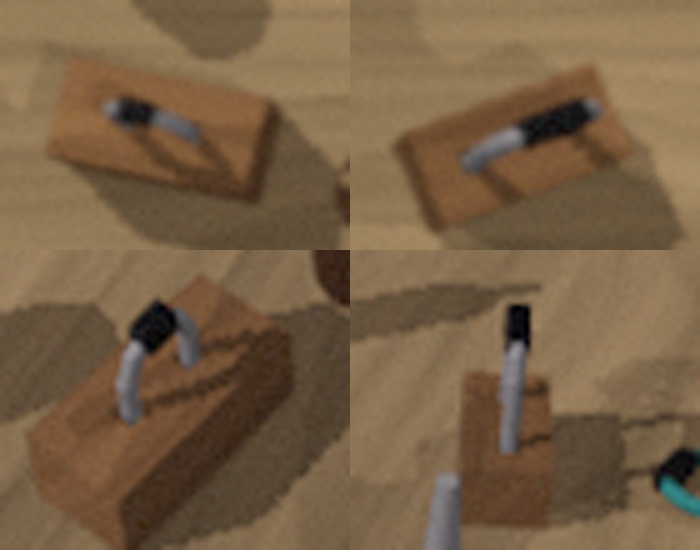

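View pics/c2.png

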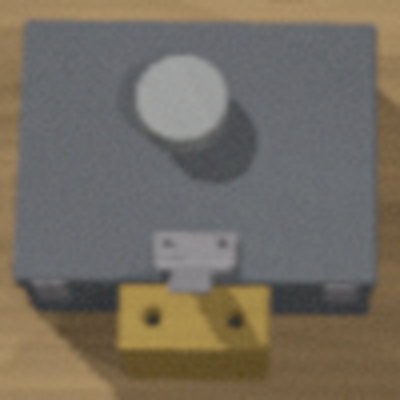

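View pics/c3.png

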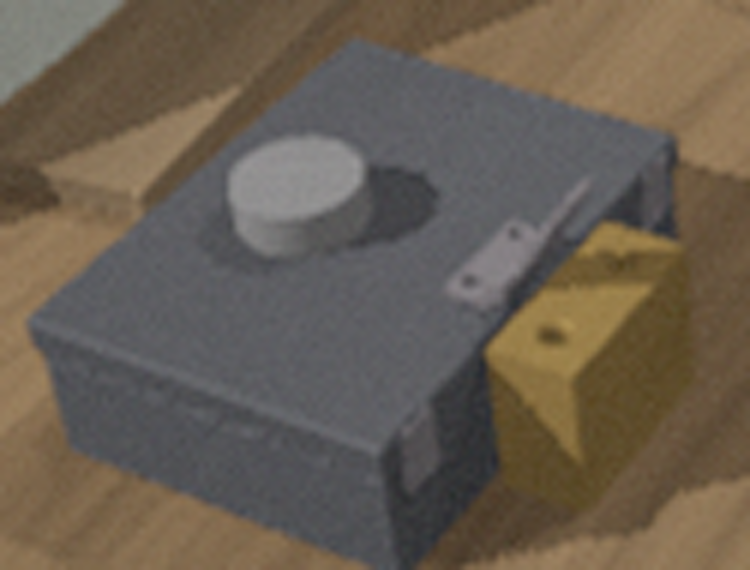

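Crop c1 settles it. The right-hand shackle, with its sleeve at top (430,215), has its sleeve top at z≈0.110 (102+8 mm), so it is the larger one. The left one's top is at about 0.081, so it is the smaller. The hasp stands nearly upright, and the bores show at about (283,154) and (304,154). Next I'll measure both precisely.

Run:
```python
from h import *
t=np.load("top0rgb.npy").astype(int);W=cloud("top",np.load("top0.npy"))
s=np.load("side0rgb.npy").astype(int);S=cloud("side",np.load("side0.npy"))
def rect(P):
    r=cv2.minAreaRect((P[:,:2]*1000).astype(np.float32)); return np.round(r[0],1),np.round(r[1],1),round(r[2],2)
for nm,p,w in(("top",t,W),("side",s,S)):
    box=(w[...,0]>.45)&(w[...,0]<.75)&(abs(w[...,1]-.03)<.2)
    br=(p[...,0]-p[...,2]>45)&(p[...,0]<1.45*p[...,1])&box&(w[...,2]>.068)&(w[...,2]<.082)
    lab=cv2.connectedComponents(br.astype(np.uint8))[1]; i=np.bincount(lab[lab>0]).argmax(); m=lab==i
    print(nm,"brass",m.sum(),rect(w[m]),np.nanmean(w[m][:,2]))
    gr=(abs(p[...,0]-p[...,2])<40)&box&(abs(w[...,2]-.075)<.006)&(p.max(-1)<130)
    lab=cv2.connectedComponents(gr.astype(np.uint8))[1]; i=np.bincount(lab[lab>0]).argmax(); m=lab==i
    print("lid",m.sum(),rect(w[m]),np.nanmean(w[m][:,2]))
    b2=(abs(w[...,0]-.43)<.05)&(abs(w[...,1]+.281)<.06)
    for lo in(.06,.085,.1):
        m=b2&(w[...,2]>lo); P=w[m][:,:2]; c=P.mean(0);e=np.linalg.eigh(np.cov(P.T))[1][:,1]
        print("shackle",lo,m.sum(),c,P.min(0),P.max(0),"yaw of axis",np.degrees(np.arctan2(e[1],e[0])))
    m=b2&(w[...,2]>.037)&(w[...,2]<.043);print("block",rect(w[m]))
    # hasp
    m=box&(w[...,2]>.083)&(w[...,0]<.62); print("hasp",m.sum(),np.round(np.nanmean(w[m],0),4),np.nanmin(w[m],0),np.nanmax(w[m],0))
# bores in top view
g=crop(np.load("top0rgb.npy"),265,325,135,185,10); cv2.imwrite("pics/c4.png",g)
gs=crop(np.load("side0rgb.npy"),240,300,170,230,10); cv2.imwrite("pics/c5.png",gs)
```

```text
top brass 560 (array([586.5,  36.7]), array([90.2, 43.1]), 89.91) 0.07419822035953177
lid 4281 (array([675. ,  35.9]), array([149.8, 223.9]), 0.01) 0.0746011072258628
shackle 0.06 145 [ 0.42978931 -0.27645593] [ 0.41887745 -0.30762874] [ 0.44413742 -0.25424067] yaw of axis 110.41359641677293
shackle 0.085 132 [ 0.43057654 -0.2784271 ] [ 0.42018358 -0.30762874] [ 0.44413742 -0.25424067] yaw of axis 110.09546239124465
shackle 0.1 104 [ 0.43145781 -0.28061825] [ 0.42089798 -0.30254131] [ 0.44413742 -0.26244991] yaw of axis 110.9072554057763
block (array([ 432.4, -282.6]), array([ 49.9, 100.7]), 20.49)
hasp 97 [0.6041 0.0357 0.1025] [0.58627719 0.01574076 0.0830131 ] [0.61852968 0.0571012  0.12898952]
side brass 444 (array([585.7,  35.8]), array([41.8, 92.7]), 0.05) 0.07315649958214174
lid 2931 (array([678.3,  34.9]), array([229. , 144.7]), 89.67) 0.07366260945551127
shackle 0.06 102 [ 0.42764061 -0.26895949] [ 0.41861047 -0.3047045 ] [ 0.44559134 -0.25336956] yaw of axis 112.01822583439855
shackle 0.085 72 [ 0.42839101 -0.27150027] [ 0.41861047 -0.29880142] [ 0.44290129 -0.25537519] yaw of axis 110.00652042607966
shackle 0.1 45 [ 0.43067858 -0.27765849] [ 0.42181777 -0.29880142] [ 0.44290129 -0.26102616] yaw of axis 109.01863212115245
block (array([ 431.6, -283.7]), array([ 47.8, 103.3]), 20.52)
hasp 65 [0.5988 0.0411 0.1061] [0.58522712 0.02410691 0.08332347] [0.6189758  0.05772043 0.1276666 ]
```

View pics/c4.png

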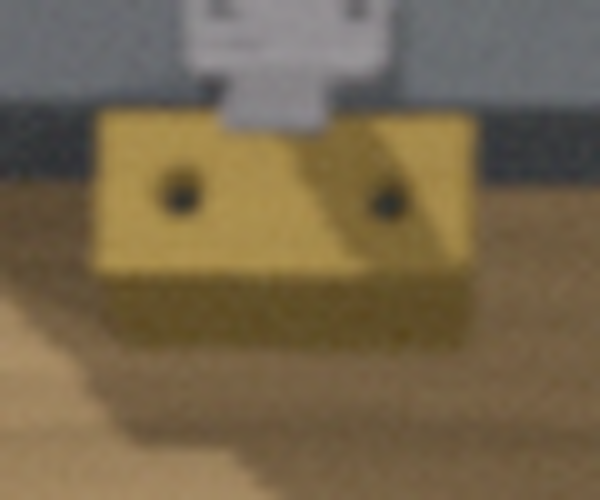

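View pics/c5.png

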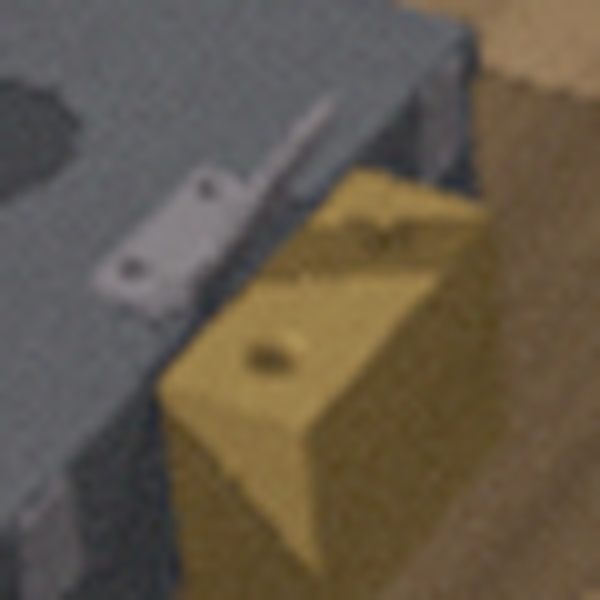

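```bash
cat >> h.py <<'E'
from scipy.spatial.transform import Rotation as R
def shift(p,yaw):
    s=robot.get_state(); M=R.from_quat(s['orientation']).as_matrix(); d=M.T@(np.array(p)-s['eef_pos'])*1000
    y=np.degrees(np.arctan2(M[1,0],M[0,0])); sp=-((yaw-y+180)%360-180)
    print("t",round(s['clock'],2),"pos",np.round(s['eef_pos'],4),"yaw",round(y,2),"tilt",round(float(np.degrees(np.arccos(-M[2,2]))),2),"F",np.round(s['force'],2),"w",round(s['width'],4)," -> shift",np.round(d,1),"spin",round(sp,2))
E
python3 - <<'E'
from h import *
t=np.load("top0rgb.npy").astype(int)
g=t.sum(-1)
for u0,u1 in((279,288),(299,308)):
    v0,v1=150,160; a=g[v0:v1,u0:u1]; w=np.clip(np.median(a)*0.6-a,0,None); vv,uu=np.mgrid[v0:v1,u0:u1]
    u,v=(uu*w).sum()/w.sum(),(vv*w).sum()/w.sum(); print(u,v,ray("top",u,v,.073))
s=np.load("side0rgb.npy").astype(int).sum(-1)
for u,v in((266.3,205.3),(277.6,193)): print(ray("side",u,v,.073))
W=cloud("top",np.load("top0.npy"))
for u,v in((290,98),(180,150),(459,148),(413,155),(367,225)): print("obj",u,v,W[v,u])
shift([.648,.0365,.23],90)
E
```

```text
282.7798913043478 154.3016304347826 [0.58544043 0.06042133 0.073     ]
303.5966850828729 154.92817679558013 [0.58379224 0.00966803 0.073     ]
[0.58860935 0.05975578 0.073     ]
[0.58761005 0.00821105 0.073     ]
obj 290 98 [0.72134854 0.04279496 0.09729272]
obj 180 150 [0.59603562 0.31055224 0.07493966]
obj 459 148 [ 0.59560988 -0.36536424  0.08985268]
obj 413 155 [ 0.59771528 -0.26854967  0.02558969]
obj 367 225 [ 0.41409632 -0.14302199  0.05355376]
t 0.1 pos [ 0.2303 -0.5802  0.2301] yaw 21.65 tilt 0.12 F [ 0.31 -0.36 -0.33] w 0.0849  -> shift [ 615.7 -419.1    1.1] spin -68.35
```

>>> {"method": "drive_tool", "body": {
  "targets": [
    [616,-419,0,-68.4],
    [616,-419,0,-68.4],
    [616,-419,0,-68.4],
    [616,-419,0,-68.4],
    [616,-419,0,-68.4],
    [616,-419,0,-68.4],
    [616,-419,0,-68.4],
    [616,-419,0,-68.4],
    [616,-419,0,-68.4],
    [616,-419,0,-68.4],
    [616,-419,0,-68.4],
    [616,-419,0,-68.4]
  ],
  "claw": 0,
  "force": 40
}}

```text
clock: 1.3
eef_pos: [0.5673, -0.082, 0.2308]
orientation: [0.707, 0.707, 0.0, -0.001]
force: [-0.0, -1.1, -0.1]
width: 0.0004
```

Run:
```python
from h import *
shift([.648,.0365,.23],90)
```

```text
t 1.3 pos [ 0.5673 -0.082   0.2308] yaw 90.06 tilt 0.13 F [-0.02 -1.08 -0.14] w 0.0004  -> shift [118.4  80.8   0.9] spin 0.06
```

>>> {"method": "drive_tool", "body": {
  "targets": [
    [118,82,0,0],
    [118,82,0,0],
    [118,82,0,0],
    [118,82,0,0],
    [118,82,0,0],
    [118,82,60,0],
    [118,82,124,0],
    [118,82,124,0],
    [118,82,124,0]
  ]
}}

```text
clock: 2.2
eef_pos: [0.6433, 0.0346, 0.1012]
orientation: [0.707, 0.707, -0.004, -0.005]
force: [-1.3, -0.6, -0.9]
width: -0.0001
```

Run:
```python
from h import *
p,d=read_camera("side"); q,e=read_camera("top")
cv2.imwrite("pics/s1.png",np.vstack([crop(p,175,325,130,245,5)])); cv2.imwrite("pics/t1.png",crop(q,235,355,65,185,5))
shift([.586,.0365,.105],90)
```

```text
t 2.3 pos [0.6486 0.035  0.1071] yaw 89.97 tilt 0.14 F [0.86 0.3  0.14] w -0.0002  -> shift [  1.5 -62.6   2.2] spin -0.03
```

View pics/s1.png

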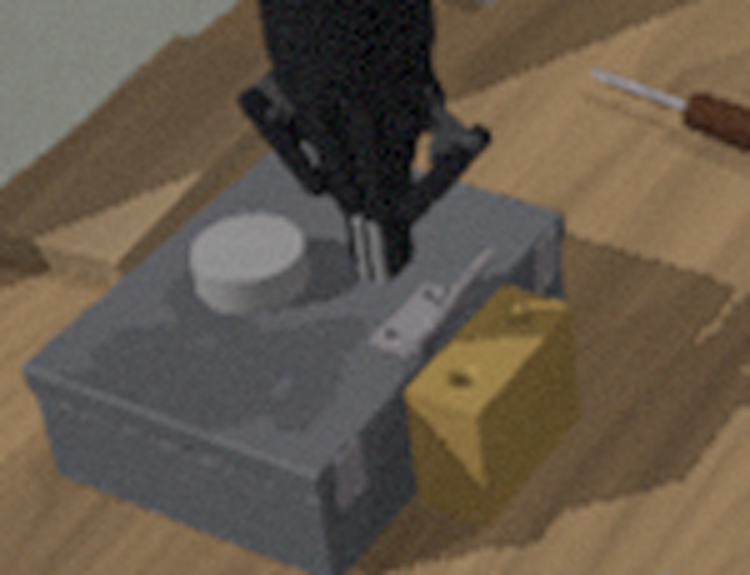

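View pics/t1.png

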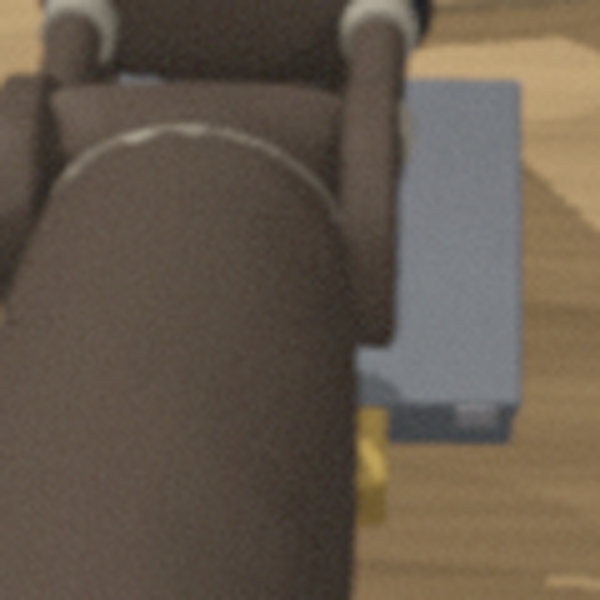

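The closed fingertips are at side crop (375,275), behind the hasp, which runs from (430,300) to (490,250). Now I push it forward.

>>> {"method": "drive_tool", "body": {
  "targets": [
    [1,-10,0,0],
    [1,-20,0,0],
    [1,-30,0,0],
    [1,-40,0,0],
    [1,-48,0,0],
    [1,-56,0,0],
    [1,-62,2,0],
    [1,-66,6,0],
    [1,-70,10,0],
    [1,-70,14,0],
    [1,-70,14,0]
  ]
}}

```text
clock: 3.4
eef_pos: [0.5774, 0.036, 0.092]
orientation: [0.707, 0.707, -0.001, -0.002]
force: [0.5, 0.5, 0.1]
width: -0.0003
```

Run:
```python
from h import *
p,d=read_camera("side")
cv2.imwrite("pics/s2.png",np.vstack([crop(p,175,325,130,245,5)]))
shift([.576,.0355,.082],90)
```

```text
t 3.45 pos [0.5778 0.036  0.0923] yaw 89.96 tilt 0.25 F [0.52 0.38 0.24] w 0.0004  -> shift [-0.5 -1.8 10.3] spin -0.04
```

View pics/s2.png

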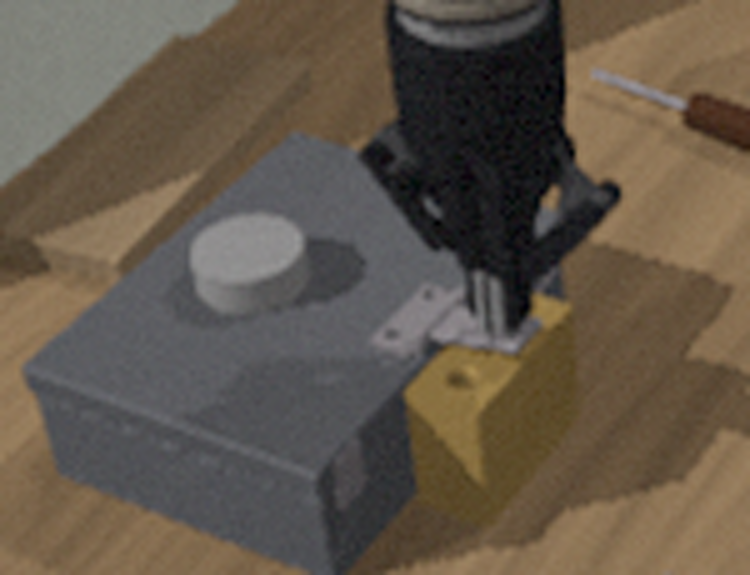

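The hasp is under the fingertips at crop (490,335). I press down gently, watching the force.

>>> {"method": "drive_tool", "body": {
  "targets": [
    [0,-2,2,0],
    [0,-2,4,0],
    [0,-2,6,0],
    [0,-2,7.5,0],
    [0,-2,8.5,0],
    [0,-2,9,0],
    [0,-2,9,0]
  ]
}}

```text
clock: 4.15
eef_pos: [0.5758, 0.036, 0.0832]
orientation: [0.707, 0.707, -0.001, -0.002]
force: [0.3, -0.2, 0.1]
width: -0.0001
```

>>> {"method": "drive_tool", "body": {
  "targets": [
    [0,0,0.5,0],
    [0,0,1,0],
    [0,0,1.5,0],
    [0,0,1.5,0]
  ]
}}

```text
clock: 4.55
eef_pos: [0.576, 0.0361, 0.0821]
orientation: [0.707, 0.707, -0.001, -0.002]
force: [-0.8, -0.2, 2.4]
width: 0.0
```

>>> {"method": "drive_tool", "body": {
  "targets": [
    [0,0,0.5,0],
    [0,0,1,0],
    [0,0,1,0]
  ]
}}

```text
clock: 4.85
eef_pos: [0.576, 0.0361, 0.0819]
orientation: [0.707, 0.707, -0.001, -0.002]
force: [-2.4, -0.8, 6.7]
width: -0.0001
```

The hasp bottoms at z = 0.082, exactly 75+7 mm, with the force rising, so it is flat. I lift off and check it by camera on the way to the shackle.

>>> {"method": "drive_tool", "body": {
  "targets": [
    [0,0,-40,0],
    [0,0,-90,0],
    [0,0,-130,0],
    [-150,-70,-150,-20],
    [-317,-144,-150,-20.5],
    [-317,-144,-150,-20.5],
    [-317,-144,-150,-20.5],
    [-317,-144,-150,-20.5],
    [-317,-144,-150,-20.5],
    [-317,-144,-150,-20.5],
    [-317,-144,-150,-20.5],
    [-317,-144,-150,-20.5]
  ],
  "claw": 60
}}

```text
clock: 6.05
eef_pos: [0.4318, -0.2823, 0.2317]
orientation: [0.572, 0.82, -0.0, -0.002]
force: [0.0, 0.5, -0.2]
width: 0.0603
```

Run:
```python
from h import *
p,d=read_camera("side"); q,e=read_camera("top")
cv2.imwrite("pics/s3.png",crop(p,230,310,165,235,8)); cv2.imwrite("pics/t3.png",q[...,::-1])
W=cloud("side",d)
# screen: hasp upper face
m=(abs(W[...,0]-.588)<.03)&(abs(W[...,1]-.036)<.012); w=W[m]; 
print(m.sum(), np.round(np.percentile(w[:,2],[5,50,95]),4))
print("lid/brass all", [round(float(np.nanmedian(W[(abs(W[...,0]-.586)<.015)&(abs(W[...,1]-y)<.01)][:,2])),4) for y in(.07,.05,.036,.02)])
shift([.4318,-.282,.083],110.5)
```

```text
332 [-0.0006  0.0745  0.0826]
lid/brass all [0.0671, 0.0743, 0.0804, 0.0792]
t 6.15 pos [ 0.4326 -0.2803  0.2315] yaw 110.47 tilt 0.28 F [ 0.19 -0.95 -0.21] w 0.0599  -> shift [ -1.9  -0.9 148.5] spin -0.03
```

View pics/s3.png

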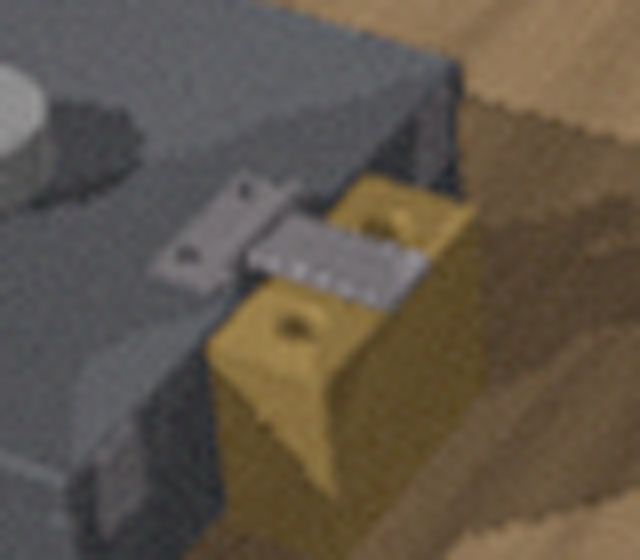

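View pics/t3.png

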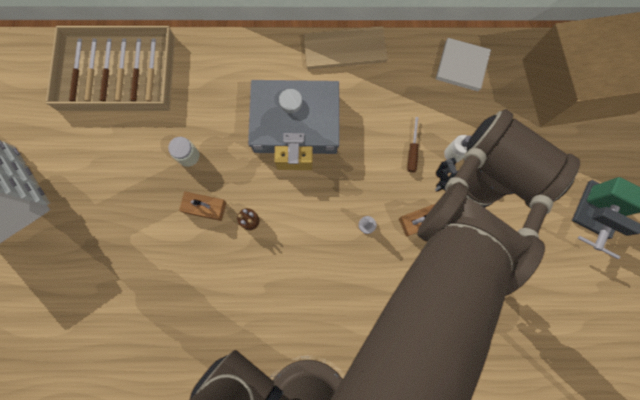

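The hasp lies flat over the lock at side crop (340,260), with both bores clear. Before descending, I check the arm's clearance to the oil bottle near top (459,148).

Run:
```python
from h import *
p,d=read_camera("side"); q,e=read_camera("top")
cv2.imwrite("pics/s4.png",p[...,::-1])
for n,D in(("side",d),("top",e)):
    W=cloud(n,D)
    for r in(.03,.06,.09):
        m=(np.hypot(W[...,0]-.597,W[...,1]+.364)<r)
        z=W[m][:,2]; z=z[z>.14]; print(n,r,len(z),np.round(np.sort(z)[:5],3) if len(z) else '')
    m=(W[...,2]>.15)&(W[...,2]<.45)&(W[...,1]<-.2); print(np.nanmin(W[m],0),np.nanmax(W[m],0))
# bores again
g=q.astype(int).sum(-1)
for u0,u1 in((278,288),(299,309)):
    v0,v1=149,161; a=g[v0:v1,u0:u1]; w=np.clip(np.median(a)*0.7-a,0,None); vv,uu=np.mgrid[v0:v1,u0:u1]
    u,v=(uu*w).sum()/w.sum(),(vv*w).sum()/w.sum(); print(u,v,ray("top",u,v,.075))
cv2.imwrite("pics/t4.png",crop(q,265,325,135,185,10))
```

```text
side 0.03 0 
side 0.06 0 
side 0.09 0 
[-0.26701771 -1.57636745  0.15002021] [ 1.52817642 -0.20001275  0.44997061]
top 0.03 0 
top 0.06 0 
top 0.09 0 
[ 0.39744918 -0.79032358  0.15000301] [ 0.90824848 -0.24349387  0.44982075]
282.76695278969953 154.26824034334766 [0.58491275 0.06028683 0.075     ]
302.7968946705833 154.31892572387747 [0.58472869 0.01155582 0.075     ]
```

View pics/s4.png

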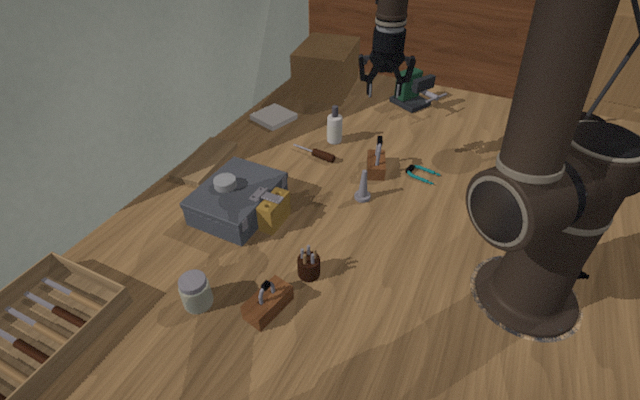

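View pics/t4.png

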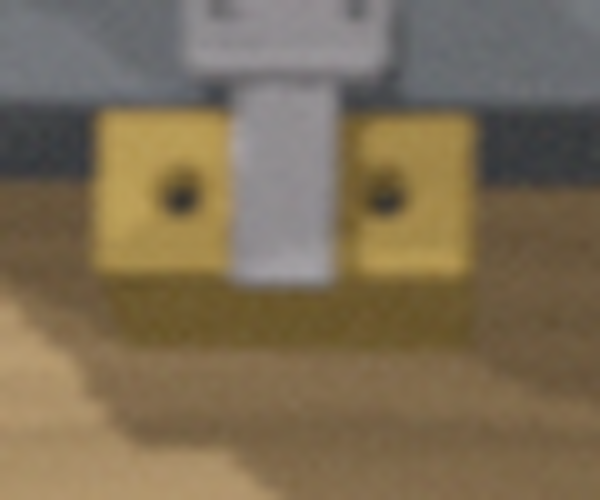

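The arm is clear of the bottle, and the gripper stands well above the shackle. Now I descend.

>>> {"method": "drive_tool", "body": {
  "targets": [
    [-2,-1,40,0],
    [-2,-1,80,0],
    [-2,-1,110,0],
    [-2,-1,130,0],
    [-2,-1,142,0],
    [-2,-1,148,0],
    [-2,-1,148,0]
  ]
}}

```text
clock: 6.95
eef_pos: [0.4324, -0.2809, 0.0833]
orientation: [0.569, 0.822, -0.0, -0.003]
force: [-0.2, 0.5, -0.9]
width: 0.0601
```

Run:
```python
from h import *
p,d=read_camera("side")
cv2.imwrite("pics/s5.png",crop(p,320,440,80,200,5))
shift([.4318,-.282,.083],110.5)
```

```text
t 7.0 pos [ 0.4329 -0.2815  0.0841] yaw 110.63 tilt 0.22 F [-0.2  -0.24  0.57] w 0.0598  -> shift [-0.1 -1.2  1.1] spin 0.13
```

View pics/s5.png

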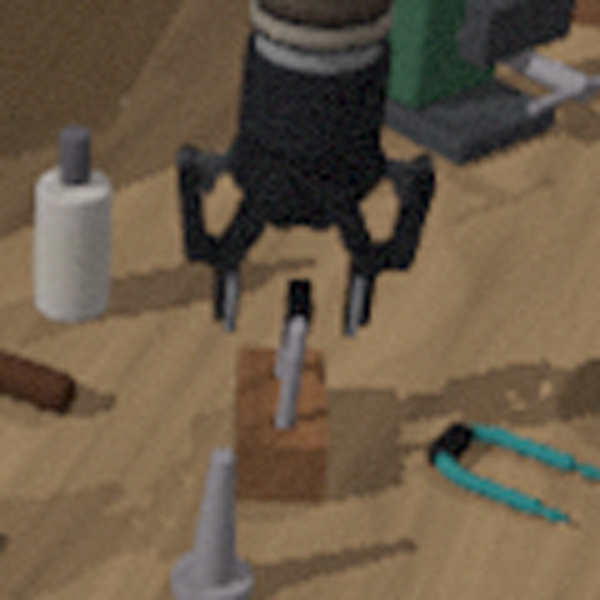

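The shackle sleeve at crop (300,298) is centred between the jaws at (228) and (358). I close on it.

>>> {"method": "drive_tool", "body": {
  "targets": [
    [0,-1,0,0],
    [0,-1,0,0],
    [0,-1,0,0],
    [0,-1,0,0],
    [0,-1,0,0],
    [0,-1,0,0],
    [0,-1,0,0],
    [0,-1,0,0]
  ],
  "claw": 0,
  "force": 100
}}

```text
clock: 7.8
eef_pos: [0.4327, -0.2823, 0.0849]
orientation: [0.569, 0.822, -0.0, -0.001]
force: [0.5, 0.3, 5.3]
width: 0.0121
```

>>> {"method": "drive_tool", "body": {
  "targets": [
    [0,0,-10,0],
    [0,0,-20,0],
    [0,0,-30,0],
    [0,0,-45,0],
    [0,0,-60,0],
    [0,0,-80,0],
    [0,0,-100,0],
    [0,0,-100,0],
    [0,0,-100,0]
  ]
}}

```text
clock: 8.7
eef_pos: [0.4328, -0.2824, 0.1852]
orientation: [0.569, 0.822, -0.0, -0.001]
force: [0.1, 0.6, -3.1]
width: 0.0126
```

Run:
```python
from h import *
p,d=read_camera("side")
cv2.imwrite("pics/s6.png",crop(p,320,440,50,170,5))
shift([.586,.0360,.19],90)
```

```text
t 8.75 pos [ 0.4322 -0.2819  0.1842] yaw 110.63 tilt 0.2 F [-0.68 -0.52 -2.55] w 0.0122  -> shift [243.3 256.   -5.7] spin 20.63
```

View pics/s6.png

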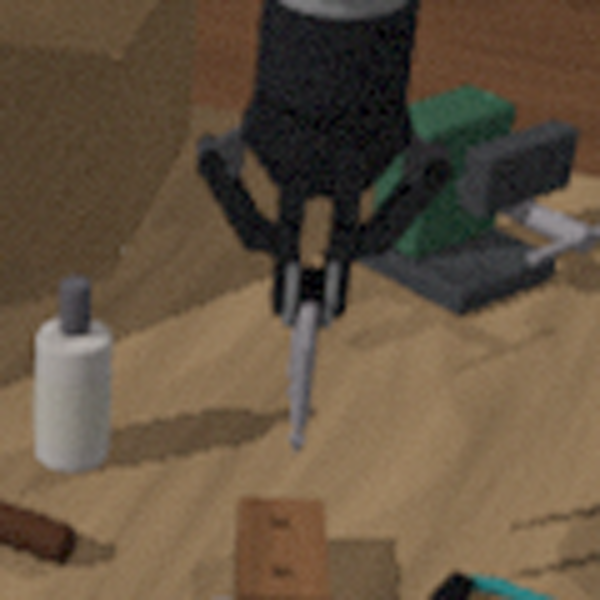

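The shackle is held upright and out of the block, with the legs hanging to crop (297,445). I carry it high over to the lock.

>>> {"method": "drive_tool", "body": {
  "targets": [
    [0,0,-30,0],
    [20,20,-60,3],
    [50,53,-60,6],
    [85,90,-60,10],
    [120,126,-60,14],
    [155,163,-60,17],
    [185,195,-60,20.6],
    [210,221,-60,20.6],
    [230,242,-60,20.6],
    [243,256,-50,20.6],
    [243,256,-35,20.6],
    [243,256,-20,20.6]
  ]
}}

```text
clock: 9.95
eef_pos: [0.5849, 0.0353, 0.2016]
orientation: [0.707, 0.708, -0.002, -0.003]
force: [0.1, -0.3, -1.6]
width: 0.0123
```

>>> {"method": "drive_tool", "body": {
  "targets": [
    [0,0,0,0],
    [0,0,0,0],
    [0,0,0,0]
  ]
}}

```text
clock: 10.25
eef_pos: [0.5849, 0.0343, 0.2017]
orientation: [0.707, 0.707, -0.002, -0.002]
force: [0.1, -1.0, -2.1]
width: 0.0118
```

Run:
```python
from h import *
p,d=read_camera("side");q,e=read_camera("top")
cv2.imwrite("pics/s7.png",crop(p,220,340,110,230,5));cv2.imwrite("pics/t7.png",crop(q,235,355,85,185,5))
np.save("s7.npy",p);np.save("s7d.npy",d)
shift([.586,.0360,.19],90)
```

```text
t 10.35 pos [0.5855 0.0346 0.2026] yaw 90.01 tilt 0.26 F [-0.46  0.2  -2.17] w 0.0124  -> shift [ 1.4  0.5 12.6] spin 0.01
```

View pics/s7.png

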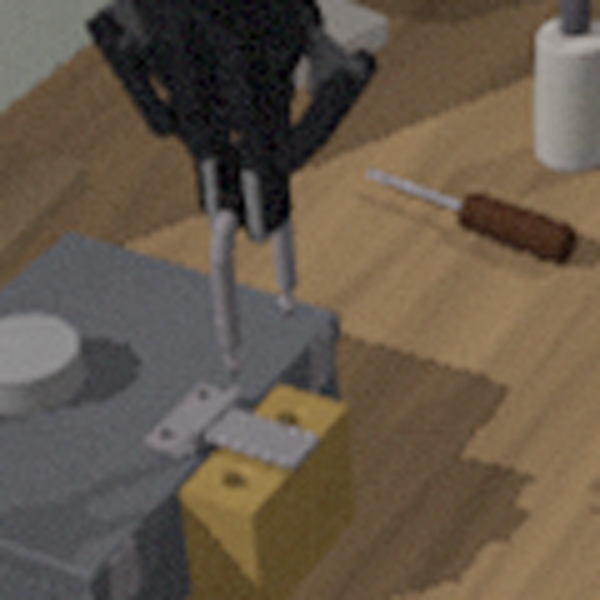

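View pics/t7.png

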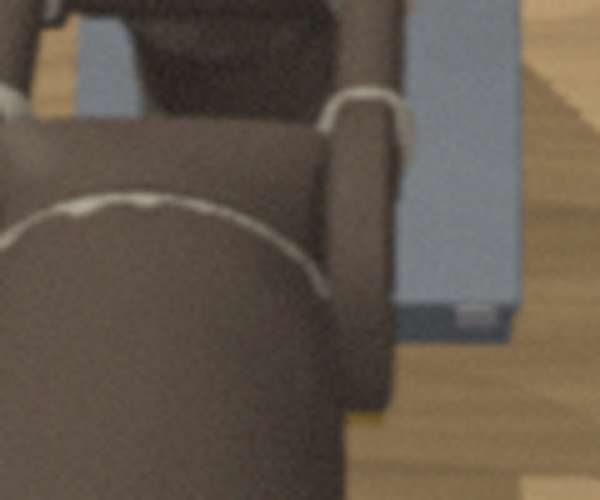

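Run:
```python
from h import *
f=lambda x,y:(220+(x+.5)/5-.5,110+(y+.5)/5-.5)
for z in(.1356,.1396):
  for c in((232,372),(287,311)): print(z,"tip",ray("side",*f(*c),z))
for c in((236,480),(289,416)): print("bore",ray("side",*f(*c),.075))
W=cloud("side",np.load("s7d.npy"))
# leg points by height
for nm,a,b in(("near",.045,.08),("far",-.01,.025)):
  for lo in(.14,.15,.16,.17,.18,.19):
    m=(abs(W[...,0]-.586)<.03)&(W[...,1]>a)&(W[...,1]<b)&(abs(W[...,2]-lo)<.005); print(nm,lo,m.sum(),np.round(np.nanmean(W[m],0),4) if m.sum() else '')
c=get_calibration("side");o=c['T'][:3,3];v=o-np.array([.586,.035,.15]);print(v/np.linalg.norm(v))
cv2.imwrite("pics/s8.png",crop(np.load("s7.npy"),250,300,140,215,8))
```

```text
0.1356 tip [0.58561749 0.05589992 0.1356    ]
0.1356 tip [0.586636   0.00446808 0.1356    ]
0.1396 tip [0.58263989 0.06012515 0.1396    ]
0.1396 tip [0.58365127 0.00905378 0.1396    ]
bore [0.58562558 0.0620611  0.075     ]
bore [0.58709599 0.00980648 0.075     ]
near 0.14 12 [0.5833 0.0588 0.1418]
near 0.15 6 [0.5815 0.0616 0.1505]
near 0.16 19 [0.5825 0.0607 0.1598]
near 0.17 19 [0.5822 0.0605 0.1705]
near 0.18 13 [0.5825 0.0608 0.181 ]
near 0.19 19 [0.5824 0.0605 0.19  ]
far 0.14 11 [0.5828 0.0094 0.1422]
far 0.15 8 [0.5836 0.0099 0.1519]
far 0.16 13 [0.5822 0.0104 0.1609]
far 0.17 15 [0.5829 0.0105 0.1703]
far 0.18 15 [0.5824 0.0104 0.1789]
far 0.19 7 [0.5814 0.0105 0.1871]
[-0.45345189  0.6651602   0.59324809]
```

View pics/s8.png

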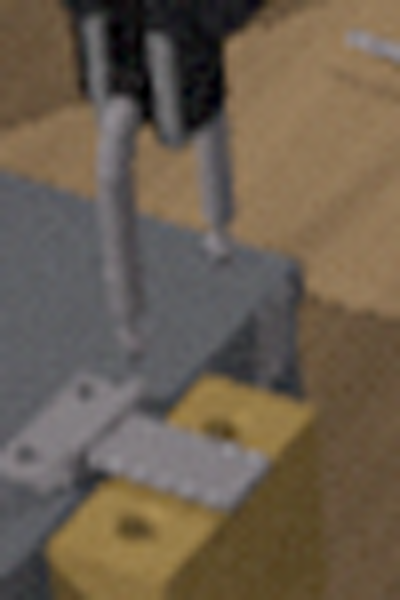

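Side crop s8 shows the tips at (130,340) and (218,250), and the bores at (135,525) and (222,428). The shackle sits about 3.5 mm low in y and 1 mm low in x relative to the bores. I correct that, go down close and look again.

>>> {"method": "drive_tool", "body": {
  "targets": [
    [3.5,1,10,0],
    [3.5,1,22,0],
    [3.5,1,34,0],
    [3.5,1,44,0],
    [3.5,1,50,0],
    [3.5,1,53,0],
    [3.5,1,53,0],
    [3.5,1,53,0]
  ]
}}

```text
clock: 11.15
eef_pos: [0.5867, 0.0381, 0.1499]
orientation: [0.707, 0.707, -0.001, -0.002]
force: [0.5, 0.6, -0.7]
width: 0.0122
```

Run:
```python
from h import *
p,d=read_camera("side")
cv2.imwrite("pics/s9.png",crop(p,245,305,150,215,9))
shift([.5865,.0381,.149],90)
W=cloud("side",d)
for nm,a,b in(("near",.048,.085),("far",-.005,.03)):
  for lo in(.093,.1,.11,.12,.13):
    m=(abs(W[...,0]-.586)<.012)&(W[...,1]>a)&(W[...,1]<b)&(abs(W[...,2]-lo)<.005); w=W[m];print(nm,lo,m.sum(),np.round(np.nanmean(w,0),4) if m.sum() else '')
```

```text
t 11.2 pos [0.5868 0.0381 0.1502] yaw 90.01 tilt 0.19 F [ 0.27  0.34 -0.95] w 0.0123  -> shift [ 0.  -0.3  1.2] spin 0.01
near 0.093 9 [0.5856 0.0617 0.0907]
near 0.1 8 [0.5846 0.0651 0.102 ]
near 0.11 13 [0.5836 0.0646 0.11  ]
near 0.12 18 [0.5848 0.064  0.1197]
near 0.13 13 [0.5842 0.0649 0.1298]
far 0.093 11 [0.586  0.0127 0.092 ]
far 0.1 8 [0.5846 0.0147 0.1022]
far 0.11 13 [0.5836 0.0148 0.1107]
far 0.12 16 [0.584  0.0142 0.1208]
far 0.13 11 [0.5845 0.0142 0.1291]
```

View pics/s9.png

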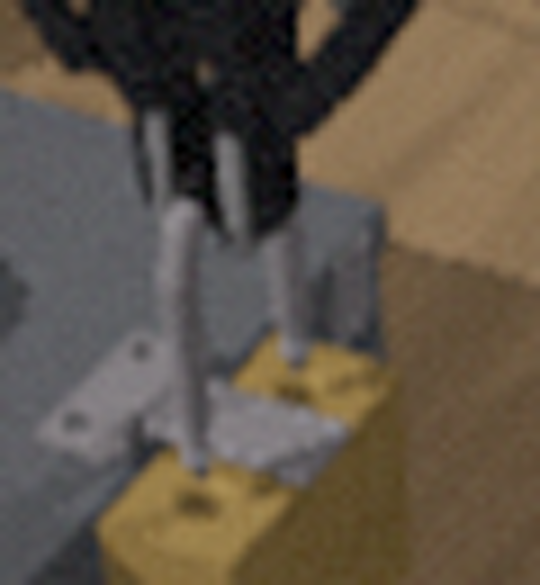

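The tips at crop (200,470) and (297,360) sit directly above the bores at (198,500) and (293,390). The depth-derived shackle centre, (0.5864, 0.0362), agrees with the lock. I lower it gently.

>>> {"method": "drive_tool", "body": {
  "targets": [
    [0,0,2,0],
    [0,0,4,0],
    [0,0,6,0],
    [0,0,8,0],
    [0,0,10,0],
    [0,0,11.5,0],
    [0,0,11.5,0]
  ]
}}

```text
clock: 11.9
eef_pos: [0.5865, 0.0381, 0.1382]
orientation: [0.707, 0.707, -0.001, -0.002]
force: [-0.7, -0.1, -1.3]
width: 0.0124
```

>>> {"method": "drive_tool", "body": {
  "targets": [
    [0,0,1,0],
    [0,0,2,0],
    [0,0,3,0],
    [0,0,4,0],
    [0,0,4,0]
  ]
}}

```text
clock: 12.4
eef_pos: [0.5863, 0.0381, 0.1341]
orientation: [0.707, 0.707, -0.001, -0.002]
force: [-1.1, 0.2, -2.3]
width: 0.0124
```

Run:
```python
from h import *
p,d=read_camera("side")
cv2.imwrite("pics/s10.png",crop(p,245,305,150,215,9))
shift([.5865,.0381,.149],90)
```

```text
t 12.45 pos [0.5864 0.0381 0.1341] yaw 90.01 tilt 0.25 F [-0.2   0.22 -2.2 ] w 0.0118  -> shift [ -0.    0.  -14.9] spin 0.01
```

View pics/s10.png

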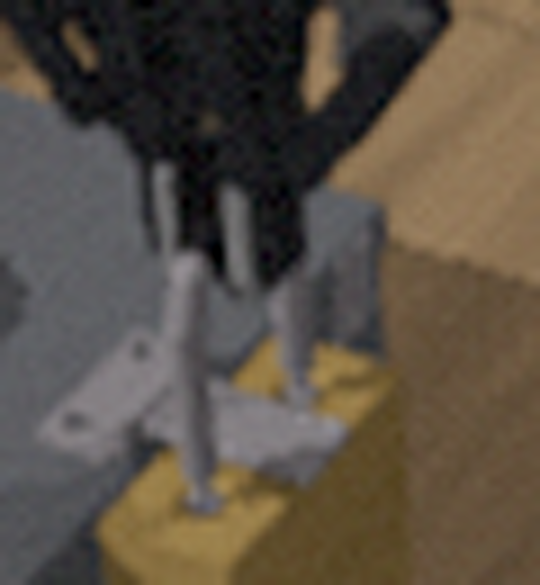

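The legs are entering both bores, at crop (203,500) and (300,395), with no side force. I continue slowly.

>>> {"method": "drive_tool", "body": {
  "targets": [
    [0,0,1,0],
    [0,0,2,0],
    [0,0,3,0],
    [0,0,4,0],
    [0,0,4,0]
  ]
}}

```text
clock: 12.95
eef_pos: [0.5866, 0.0381, 0.1306]
orientation: [0.707, 0.707, -0.001, -0.002]
force: [-0.7, 0.7, 1.3]
width: 0.012
```

>>> {"method": "drive_tool", "body": {
  "targets": [
    [0,0,1,0],
    [0,0,2,0],
    [0,0,3,0],
    [0,0,3,0]
  ]
}}

```text
clock: 13.35
eef_pos: [0.5866, 0.0381, 0.1275]
orientation: [0.707, 0.707, -0.001, -0.002]
force: [-0.5, -0.0, 2.2]
width: 0.0122
```

>>> {"method": "drive_tool", "body": {
  "targets": [
    [0,0,1,0],
    [0,0,2,0],
    [0,0,2,0]
  ]
}}

```text
clock: 13.65
eef_pos: [0.5867, 0.0381, 0.1255]
orientation: [0.707, 0.707, -0.001, -0.002]
force: [-0.8, 0.2, 1.6]
width: 0.0118
```

>>> {"method": "drive_tool", "body": {
  "targets": [
    [0,0,1,0],
    [0,0,2,0],
    [0,0,3,0],
    [0,0,3,0]
  ]
}}

```text
clock: 14.05
eef_pos: [0.5867, 0.0381, 0.1224]
orientation: [0.707, 0.707, -0.001, -0.002]
force: [-1.3, 0.5, 3.1]
width: 0.012
```

>>> {"method": "drive_tool", "body": {
  "targets": [
    [0,0,1,0],
    [0,0,2,0],
    [0,0,3,0],
    [0,0,3,0]
  ]
}}

```text
clock: 14.45
eef_pos: [0.5867, 0.0382, 0.1193]
orientation: [0.707, 0.707, -0.001, -0.002]
force: [-1.2, -0.1, 3.3]
width: 0.012
```

>>> {"method": "drive_tool", "body": {
  "targets": [
    [0,0,1,0],
    [0,0,2,0],
    [0,0,3,0],
    [0,0,3,0]
  ]
}}

```text
clock: 14.85
eef_pos: [0.5867, 0.0381, 0.1162]
orientation: [0.707, 0.707, -0.001, -0.001]
force: [-0.5, 0.4, 4.0]
width: 0.0118
```

>>> {"method": "drive_tool", "body": {
  "targets": [
    [0,0,1,0],
    [0,0,2,0],
    [0,0,2,0]
  ]
}}

```text
clock: 15.15
eef_pos: [0.5868, 0.0381, 0.1143]
orientation: [0.707, 0.707, -0.001, -0.001]
force: [-2.0, -0.7, 3.9]
width: 0.0122
```

>>> {"method": "drive_tool", "body": {
  "targets": [
    [0,0,1,0],
    [0,0,2,0],
    [0,0,2,0]
  ]
}}

```text
clock: 15.45
eef_pos: [0.587, 0.0379, 0.1129]
orientation: [0.707, 0.707, -0.001, -0.001]
force: [-2.9, -0.9, 7.2]
width: 0.012
```

Run:
```python
from h import *
p,d=read_camera("side")
cv2.imwrite("pics/s11.png",crop(p,245,305,150,215,9))
shift([.5865,.0381,.149],90)
```

```text
t 15.5 pos [0.587  0.0379 0.1129] yaw 90.02 tilt 0.18 F [-1.79  0.18  6.87] w 0.0121  -> shift [  0.2  -0.6 -36.1] spin 0.02
```

View pics/s11.png

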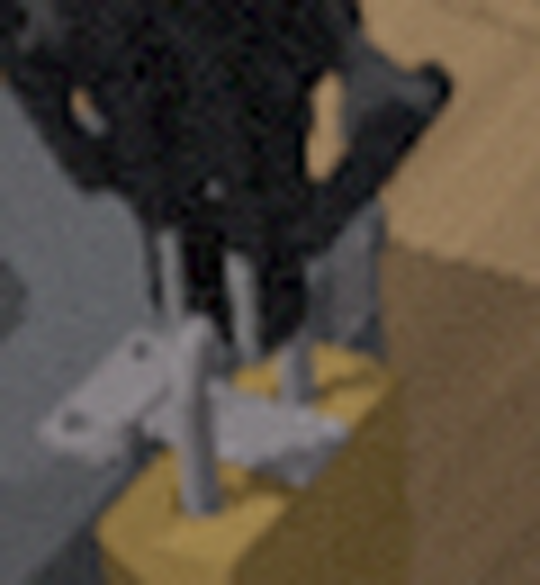

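The legs are seated and descending straight. I keep on in small steps to catch the click.

>>> {"method": "drive_tool", "body": {
  "targets": [
    [0,0,1,0],
    [0,0,1.5,0],
    [0,0,1.5,0]
  ]
}}

```text
clock: 15.8
eef_pos: [0.5871, 0.0376, 0.1122]
orientation: [0.707, 0.707, -0.001, -0.001]
force: [-2.5, -1.0, 7.8]
width: 0.0119
```

>>> {"method": "drive_tool", "body": {
  "targets": [
    [0,0,1,0],
    [0,0,1.5,0],
    [0,0,1.5,0]
  ]
}}

```text
clock: 16.1
eef_pos: [0.5873, 0.0375, 0.1117]
orientation: [0.707, 0.707, -0.001, -0.001]
force: [-2.3, -0.8, 9.1]
width: 0.012
```

Targets start from the measured pose, so the arm's compliance is holding the force down. I raise the offset moderately, at about 7 N per mm.

>>> {"method": "drive_tool", "body": {
  "targets": [
    [0,0,1.5,0],
    [0,0,2,0],
    [0,0,2.3,0],
    [0,0,2.3,0]
  ]
}}

```text
clock: 16.5
eef_pos: [0.5876, 0.0376, 0.111]
orientation: [0.707, 0.707, -0.001, -0.001]
force: [-3.9, 0.2, 11.3]
width: 0.012
```

>>> {"method": "drive_tool", "body": {
  "targets": [
    [0,0,1.5,0],
    [0,0,2,0],
    [0,0,2.3,0],
    [0,0,2.3,0]
  ]
}}

```text
clock: 16.9
eef_pos: [0.5878, 0.0376, 0.1105]
orientation: [0.707, 0.707, -0.001, -0.001]
force: [-4.3, -0.5, 12.5]
width: 0.0124
```

>>> {"method": "drive_tool", "body": {
  "targets": [
    [0.2,-0.5,1.5,0],
    [0.2,-0.9,2.3,0],
    [0.2,-0.9,2.8,0],
    [0.2,-0.9,2.8,0]
  ]
}}

```text
clock: 17.3
eef_pos: [0.5877, 0.0377, 0.1099]
orientation: [0.707, 0.707, -0.001, -0.0]
force: [-3.7, 0.2, 13.2]
width: 0.0123
```

>>> {"method": "drive_tool", "body": {
  "targets": [
    [0,-0.3,2,0],
    [0,-0.5,2.5,0],
    [0,-0.5,3,0],
    [0,-0.5,3,0]
  ]
}}

```text
clock: 17.7
eef_pos: [0.5878, 0.0377, 0.1093]
orientation: [0.707, 0.708, -0.0, -0.0]
force: [-4.7, -0.7, 13.1]
width: 0.0122
```

>>> {"method": "drive_tool", "body": {
  "targets": [
    [0,-1,2,0],
    [0,-1,3,0],
    [0,-1,3.4,0],
    [0,-1,3.4,0],
    [0,-1,3.4,0]
  ]
}}

```text
clock: 18.2
eef_pos: [0.5875, 0.0377, 0.1067]
orientation: [0.707, 0.708, 0.0, 0.001]
force: [-1.0, 1.0, 6.6]
width: 0.0125
```

Run:
```python
from h import *
p,d=read_camera("side")
cv2.imwrite("pics/s12.png",crop(p,245,305,150,215,9))
shift([.5865,.0381,.149],90)
```

```text
t 18.25 pos [0.5875 0.0377 0.1067] yaw 90.07 tilt 0.06 F [-1.11 -0.7   5.16] w 0.0123  -> shift [  0.4  -0.9 -42.3] spin 0.07
```

View pics/s12.png

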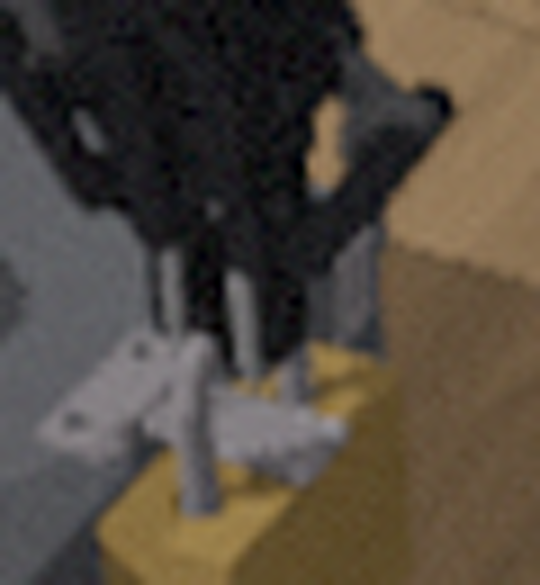

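The force dropped from about 14 N to 6 N while the tool advanced 2.6 mm, which looks like the click. I test it with a gentle upward pull.

>>> {"method": "drive_tool", "body": {
  "targets": [
    [0,0,-0.7,0],
    [0,0,-1.4,0],
    [0,0,-2,0],
    [0,0,-2,0]
  ]
}}

```text
clock: 18.65
eef_pos: [0.5872, 0.0376, 0.1077]
orientation: [0.707, 0.708, -0.0, 0.0]
force: [1.3, -0.9, -2.1]
width: 0.0118
```

>>> {"method": "drive_tool", "body": {
  "targets": [
    [0,0,-0.7,0],
    [0,0,-1.4,0],
    [0,0,-2,0],
    [0,0,-2,0]
  ]
}}

```text
clock: 19.05
eef_pos: [0.5867, 0.0377, 0.1081]
orientation: [0.707, 0.708, -0.0, 0.0]
force: [3.4, -0.4, -14.1]
width: 0.0122
```

It resists a 14 N upward pull, so it is latched. I relax, open moderately and withdraw.

>>> {"method": "drive_tool", "body": {
  "targets": [
    [0,0,0.5,0],
    [0,0,0.8,0],
    [0,0,0.8,0]
  ]
}}

```text
clock: 19.35
eef_pos: [0.5869, 0.0376, 0.1078]
orientation: [0.707, 0.708, -0.0, 0.0]
force: [2.0, -0.4, -5.5]
width: 0.0121
```

>>> {"method": "drive_tool", "body": {
  "targets": [
    [0,0,0,0],
    [0,0,0,0],
    [0,0,0,0],
    [0,0,0,0],
    [0,0,0,0],
    [0,0,0,0]
  ],
  "claw": 45
}}

```text
clock: 19.95
eef_pos: [0.587, 0.0376, 0.108]
orientation: [0.707, 0.708, -0.0, 0.0]
force: [0.0, 0.6, -0.1]
width: 0.0448
```

>>> {"method": "drive_tool", "body": {
  "targets": [
    [0,0,-5,0],
    [0,0,-15,0],
    [0,0,-30,0],
    [0,0,-60,0],
    [0,0,-100,0],
    [0,0,-140,0],
    [-50,-50,-160,0],
    [-100,-100,-160,0],
    [-150,-130,-160,0],
    [-200,-130,-160,0],
    [-200,-130,-160,0],
    [-200,-130,-160,0]
  ]
}}

```text
clock: 21.15
eef_pos: [0.4559, -0.1672, 0.2702]
orientation: [0.709, 0.705, -0.001, 0.002]
force: [0.3, 0.1, 0.3]
width: 0.045
```

Run:
```python
from h import *
p,d=read_camera("side");q,e=read_camera("top")
cv2.imwrite("pics/s13.png",crop(p,225,325,150,225,7));cv2.imwrite("pics/t13.png",q[...,::-1])
shift([.5865,.0381,.149],90)
for n,D,P in(("side",d,p),("top",e,q)):
    W=cloud(n,D); m=(abs(W[...,0]-.586)<.03)&(abs(W[...,1]-.036)<.045)&(W[...,2]>.1)&(W[...,2]<.16)
    w=W[m]; print(n,m.sum(),np.round(np.nanmean(w,0),4),"zmax",np.round(np.nanpercentile(w[:,2],[50,90,98]),4),np.round(w.min(0),4),np.round(w.max(0),4))
    mm=m&(P.max(-1)<50); print(" dark",mm.sum(),np.round(np.nanmean(W[mm],0),4))
    h=W[(abs(W[...,0]-.57)<.01)&(abs(W[...,1]-.036)<.01)&(W[...,2]>.06)&(W[...,2]<.1)]; print(" hasp z",np.round(np.median(h[:,2]),4))
```

```text
t 21.25 pos [ 0.4572 -0.1634  0.2695] yaw 89.89 tilt 0.15 F [0.21 0.05 0.62] w 0.045  -> shift [201.9 128.6 120.7] spin -0.11
side 155 [0.584  0.0429 0.1212] zmax [0.123  0.1309 0.1319] [0.578  0.0093 0.1004] [0.5926 0.0669 0.1328]
 dark 81 [0.5831 0.0376 0.1277]
 hasp z 0.0803
top 156 [0.5851 0.0358 0.1251] zmax [0.129  0.1326 0.1338] [0.5787 0.0075 0.1004] [0.5934 0.0647 0.1358]
 dark 72 [0.5841 0.0345 0.1305]
 hasp z 0.081
```

View pics/s13.png

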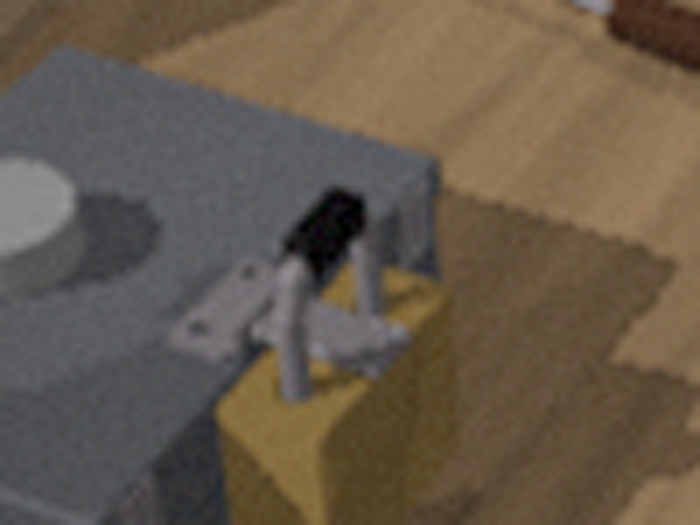

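View pics/t13.png

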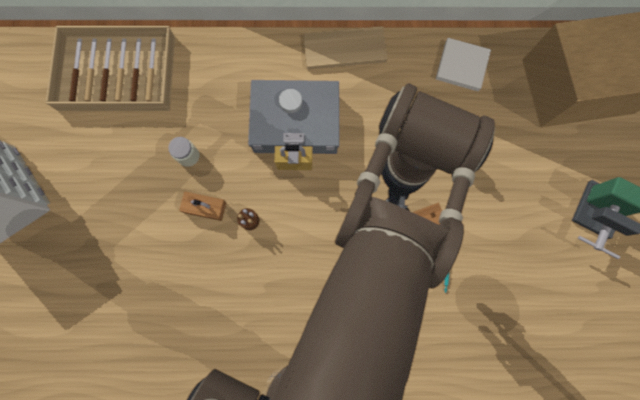

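The shackle stands latched astride the flat hasp, at side crop (325,300). The sleeve top is at z≈0.133, so its centre is about 50 mm above the lock. The other things look unmoved and the arm is clear, so I hand in.

Run:
```python
from cell import order
print(order.sign_off())
```

```text
the job is handed in; nothing more can be done
None
```

The case is locked and the job is handed in, at about 21 s of the 64 s allowed. I folded the hasp flat, took the larger shackle from the right-hand block, set both legs into the bores and pressed until it clicked.

- **Hasp:** it bottomed at z = 0.082 m (75 + 7 mm), and the last pictures still show it flat at about 0.081 m.
- **Press:** the wrist force rose to about 13–14 N. It then fell to about 6 N as the tool dropped 2.6 mm, roughly 35 mm deep. The highest wrist force I read was about 14 N, well below 36 N; it is read only at the end of each move.
- **Latch:** it held against a 14 N upward pull. After release the sleeve centre is about 50 mm above the lock top (limit 56 mm). The shackle is upright, at rest and within about 2 mm of the lock's centre, as near as the cameras tell.
- **Other things:** the smaller shackle, tin, jar and pot looked unmoved in the last top picture. At that moment the arm hid the oil bottle, screwdriver and mandrel, so I did not re-check them. I saw no contact with them and read no unexpected force on the way.
- **Mismatches:** the grip closed to 12 mm on the 14 mm sleeve. The shackle hung about 3.5 mm off the bores along y, which I measured and corrected before lowering it.

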